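# Gauge the bayonet socket with the spigot key

## Task

Check the cast-iron bayonet socket with the steel spigot: lift the spigot from its tray, push it gently down into the socket until it is fully seated, and turn it clockwise (seen from above) until you feel it meet the sprung stop inside and push that stop in a little, without forcing it. Then turn it back home with its lugs in line with the slots, draw it straight out, and stand it upright in its tray again, released. Handle it gently all through, and leave the other things on the cart where they are.

Things in the scene. Friction and masses are not known exactly. Their poses are not given: they have to be found in the camera images.
- spigot_mid (a point): Short bare-steel spigot, 0.32 to 0.5 kg, 88 mm tall, loose, standing upright in the tray. This point is on its axis half-way up, 44 mm above its foot; z up, x along the grip tab and lugs. Round shank 32 mm in diameter, 0 to 48 mm above the foot; the lowest 5 mm are bevelled to 27 mm diameter. It is the same after half a turn.
- spigot_tab (a point): Centre of the spigot's flat grip tab, on the axis, 68 mm above the foot (24 mm above spigot_mid). The tab is 40 mm along x, 14 mm thick along y, and reaches from the top of the shank (48 mm) to 88 mm above the foot; grip it across its 14 mm.
- spigot_lugs (a point): Centre of the spigot's two lugs, on the axis, 12.5 mm above the foot. They stick out along its +x and -x axis, in the plane of the tab, 52 mm over both tips, 9 mm wide (y), 9 mm high (8 to 17 mm above the foot).
- socket: Fixed round cast-iron bayonet socket, 94 mm outer diameter, 43 mm high, on a 60 x 136 x 9 mm foot plate (long along y). Origin: centre of its underside; z up. A fully seated spigot has its foot on the socket's floor, 10 mm above the origin, its middle at 54 mm. Home: spigot's x axis along the socket's x axis, either way round.
- socket_mouth (a point): Centre of the bore at the lip's top face, 42 mm above the origin, same axes. Bore 35.2 mm in diameter; two lug slots 12.4 mm wide along +x and -x reach 29 mm from the axis. Lip 12 mm thick, open chamber below it down to the floor. Seated, the lugs are under the lip and turn clockwise from home only (a wall blocks anticlockwise); away from home the lip holds the spigot in.
- stop (a joint): Sprung stop hidden in the socket: rad the lugs have pushed it clockwise, 0 untouched. They meet it after 0.45 to 1.2 rad of clockwise turn from home (differs every time, cannot be seen). It gives at about 0.1 N m and stiffens by 3 N m per rad. Pushed in a little: at least 0.03 rad for 0.2 s; over 0.13 rad is forcing. It springs back.
- tray: Fixed bare-steel square tray, 130 x 130 mm outside, walls 14 mm high and 3 mm thick, floor 3 mm thick. Origin: centre of its underside; z up. The spigot stands on its floor (foot 3 mm above the origin), anywhere clear of the walls.
- coupler: New zinc scaffold coupler, about 85 x 50 mm, 65 mm high, loose. Leave it alone. Origin: underside, near its middle.
- putlog: Rust-streaked putlog end, a tube stub with a flat blade, about 205 mm long, 48 mm high, loose. Leave it alone. Origin: underside, near its middle.
- protector: White plastic tube protector, a cup 66 mm across and 40 mm high, loose. Leave it alone. Origin: underside, near its middle.
- spanner: Steel spanner 210 mm long lying flat, loose. Leave it alone. Origin: underside, near its middle.
- jacknut: Zinc wing nut of a base jack, 140 mm over its wings, 22 mm high, loose. Leave it alone. Origin: underside, near its middle.
- bolt: Zinc bolt with its nut, about 60 mm long, 21 mm high, lying loose. Leave it alone. Origin: underside, near its middle.
Mind the look-alikes: they are no part of the job. Leave any yellow look-alike of the part that bears spigot_mid alone. There is more than one size of the socket; the job needs the smallest.

How it is judged (in metres and radians):
On the way, in this order (a step that is already met when the one before it is completed fails the run):
1. the spigot stands fully seated in the socket at home (horizontal distance between spigot_mid and socket below 0.006 m and z of spigot_mid in the frame of socket below 0.062 m and angle between spigot_mid's own z axis and vertical below 0.12 rad and z of spigot_mid in the frame of socket below 0.0575 m and angle between the x axis of spigot_mid and the x axis of socket, either way round below 0.14 rad), for 0.1 s.
2. turned clockwise, it holds the hidden stop pushed in at least 0.03 rad (horizontal distance between spigot_mid and socket below 0.006 m and z of spigot_mid in the frame of socket below 0.062 m and angle between spigot_mid's own z axis and vertical below 0.12 rad and value of joint stop above 0.03 rad), for 0.2 s.
3. it is turned back home in the socket (horizontal distance between spigot_mid and socket below 0.006 m and z of spigot_mid in the frame of socket below 0.062 m and angle between spigot_mid's own z axis and vertical below 0.12 rad and angle between the x axis of spigot_mid and the x axis of socket, either way round below 0.14 rad and value of joint stop below 0.012 rad), for 0.1 s.
4. it is drawn out above the socket, upright (z of spigot_mid in the frame of socket above 0.088 m and horizontal distance between spigot_mid and socket below 0.04 m and angle between spigot_mid's own z axis and vertical below 0.25 rad), for 0.05 s.
At the end, for the whole second after the job is handed in: The spigot stands upright (within 0.1 rad) on the floor of its tray, its middle within 55 mm of the tray's centre along both sides, released and at rest, and the stop has sprung back (x of spigot_mid in the frame of tray between -0.055 and 0.055 m and y of spigot_mid in the frame of tray between -0.055 and 0.055 m and z of spigot_mid in the frame of tray below 0.052 m and angle between spigot_mid's own z axis and vertical below 0.1 rad and linear speed of spigot below 0.02 m/s and value of joint stop below 0.012 rad); the robot touches nothing.
It fails at once if the sprung stop is forced (pushed in more than 0.13 rad) (value of joint stop above 0.13 rad).
It fails at once if the spigot is pressed against the socket with more than 30 N (contact force between spigot and socket above 30 N).
It fails at once if another thing on the cart is moved more than 25 mm (distance of any of coupler, putlog, protector, spanner, jacknut, bolt from where it was at the start of the episode above 0.025 m).
It also fails if it takes over 72 s, if anything falls off the work surface, if the arm or the gripper's body presses on something with over 40 N, if the wrist force passes 120 N, or if a joint passes its speed limit or range.

## Robot

A 7-joint arm with a two-finger parallel gripper is mounted at the origin on the work surface. World frame = base frame: x ahead of the robot, y to its left, z up, the work surface at z = 0. Lengths are in mm, angles in degrees, forces in N, time in s.
With the tool pointing down it reaches from about 400 to 850 mm from the base axis. Payload 10.4 kg.
Tool frame: the origin (TCP) lies between the finger pads; the fingertips stand arm.tip_reach ahead of it and the grasp point (between the pads) lies 5 mm behind it (arm.tip_reach is the distance from the TCP to the fingertips, in mm); z points along the fingers, y is the direction in which the jaws open and shut (so a half turn about z gives the same grasp; the last joint's range is limited). The gripper opens to 85 mm and grips with 20 to 120 N. Pads are 22 mm wide; open, the fingers measure 114 mm over their backs; the gripper's body (76 mm by 85 mm) begins 54 mm behind the grasp point. The pads swing forward as they close: fully open they stand 13 mm farther back than shut.
Start: joints at [-70.394, 19.034, -3.707, 83.658, 1.238, 77.344, -5.071], TCP at [222.965, 583.898, 245.338] pointing down, gripper open.
Joint ranges: [-148.97, 148.97], [-28.65, 121.19], [-84.17, 76.75], [9.2, 138.47], [-72.65, 252.65], [3.7, 117.97], [-149.18, 149.18]. Speed limits (degrees/s): [127.2, 127.2, 159.86, 159.86, 180, 180, 180].

## Interface

Orientations are given as [roll, pitch, yaw] about the fixed x, y, z axes, in that order (R = Rz(yaw) Ry(pitch) Rx(roll)).
In Python, from workcell import arm gives the robot as it stands.
- The arm moves only by the shell command python3 -m inch 'ROWS'. ROWS is a JSON object of lists of equal length, an entry for each row: "delta_rot": the turn, a rotation vector about the world's x, y, z each as a share of 0.5 rad, from -1 to 1, a list of three; "linear": the shift along the world's x, y, z each as a share of 250 mm, from -1 to 1, a list of three; "claw": the opening, from -1 (shut) to 1 (fully open). In form: {"delta_rot": [[rx, ry, rz], ...], "linear": [[dx, dy, dz], ...], "claw": [claw, ...]}. A call has 1 to 20 rows; each row is the pose to reach, as a shift and turn from the pose measured when the call began; what a row does not reach only later rows make up. A row lasts 1/8 s, in which the tool goes at most 62.5 mm and 10.7 degrees, less where a joint would pass 70% of its speed; a pose out of reach is approached as far as the arm can. A call with a number of a shift or a turn outside -1 to 1 is refused whole. A call with a gripper value outside its range is refused whole. The fingers move at their own pace and stop on an object; the grip force is fixed at half the most. Time passes only in rows, so rows that repeat a pose let the fingers close. It gives the time, the measured TCP pose, the force and the opening at its end, in the units of the state.
- arm.state(): the state, without advancing time (a new reading comes with each control period).
- arm.capture(name): name is "scene" or "top" or "wrist"; returns the picture (400x640x3 uint8, red, green, blue); there is no depth.
- arm.camera_model(name): a dict with "camera_matrix" (3x3 intrinsics, pixels), "D" ([k1, k2, p1, p2, k3] as OpenCV has them; the pictures are not rectified), "extrinsics" (4x4, takes a point from camera to world coordinates). Camera axes: x right, y up, looking along -z (the intrinsics and any distortion apply to the point x, -y, -z); pixel columns grow to the right and rows downward; lengths in mm; the calibration is good to about 2 mm. A picture is of the moment at which its call begins: read the wrist's pose just before it. camera_model takes no time and is no camera call; for the wrist camera it gives the pose at the moment of the call.
- arm.hand_in(): hands the job in, once; it reports no verdict.
The state is a dict: "t": time; "joint_pos": joint angles; "dq": joint speeds; "joint_efforts": joint torques, N m; "position": TCP position; "tool_rot": TCP orientation; "ft_force": force on the tool from outside, world axes, zero at the start; "ft_torque": the same for the moment, N m; "width": finger opening in mm.
Only numpy, scipy, OpenCV 4.12 (cv2) and the standard library are available. Lean on these libraries where they do the work, as an engineer would, in place of code of your own. Each camera call takes 0.05 s, during which the arm holds its last target.

## Working session

There is one attempt and no reset: what is moved stays moved. The work goes in short steps, Python scripts to look and compute and a shell command to move; the robot and the scene stay as the last step left them, time stands still between calls to the robot, and variables do not carry over. Pictures are saved under pics/ and viewed, and the job is handed in when it is done.

```bash
ls; mkdir -p pics
python3 - <<'E'
from workcell import arm
import cv2
print(arm.state(), arm.tip_reach)
for n in ("scene","top","wrist"):
    im=arm.capture(n); cv2.imwrite(f"pics/{n}0.png",im[:,:,::-1])
    m=arm.camera_model(n); print(n,m)
E
```

```text
pics
{'t': 0.0, 'joint_pos': array([-70.3915201 ,  19.07269846,  -3.70899392,  83.70389388,
         1.23686011,  77.34417035,  -5.07116733]), 'dq': array([ 0.10288213,  0.04015989, -0.0878183 ,  0.01327776,  0.14623085,
        0.03308259,  0.0312977 ]), 'joint_efforts': array([ 2.71172739e-04, -6.25456309e+01,  4.94785141e-02, -3.91608775e+01,
        1.61732209e-02,  9.93984228e-03,  1.95107435e-05]), 'position': array([222.85292527, 583.54839348, 244.52570944]), 'tool_rot': array([-1.79919094e+02,  2.35894122e-03,  1.59098999e+02]), 'ft_force': array([-0.09590516, -0.02199097, -0.17344656]), 'ft_torque': array([ 0.00666605, -0.03672405,  0.01650233]), 'width': 85.12949751268086} 14.0
scene {'camera_matrix': array([[515.8769942 ,   0.        , 326.99719867],
       [  0.        , 515.8769942 , 206.56582977],
       [  0.        ,   0.        ,   1.        ]]), 'D': array([-0.00322673,  0.        ,  0.        ,  0.        ,  0.        ]), 'extrinsics': array([[-3.21927771e-01, -5.92581876e-01,  7.38382848e-01,
         1.26795207e+03],
       [ 9.46610296e-01, -2.15525812e-01,  2.3
[... 731 characters left out ...]
02],
       [ 0.00000000e+00,  0.00000000e+00,  0.00000000e+00,
         1.00000000e+00]])}
wrist {'camera_matrix': array([[351.71448131,   0.        , 321.37349913],
       [  0.        , 351.71448131, 201.21543183],
       [  0.        ,   0.        ,   1.        ]]), 'D': array([0.01383935, 0.        , 0.        , 0.        , 0.        ]), 'extrinsics': array([[ 3.56017538e-01, -8.97942937e-01, -2.58746971e-01,
         1.58184032e+02],
       [ 9.34479262e-01,  3.42054019e-01,  9.87297172e-02,
         6.07312693e+02],
       [-1.48210733e-04, -2.76943190e-01,  9.60886282e-01,
         3.73062010e+02],
       [ 0.00000000e+00,  0.00000000e+00,  0.00000000e+00,
         1.00000000e+00]])}
```

View pics/scene0.png

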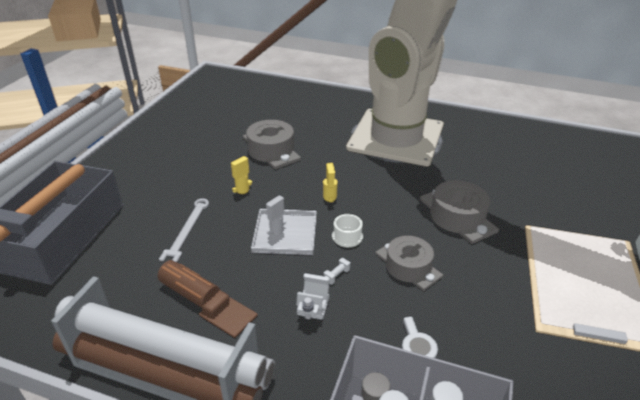

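View pics/top0.png

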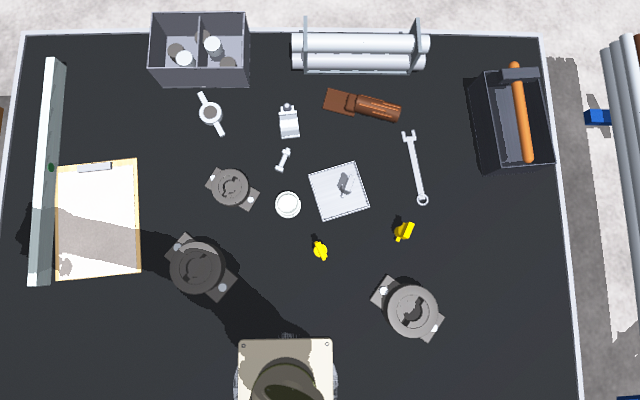

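View pics/wrist0.png

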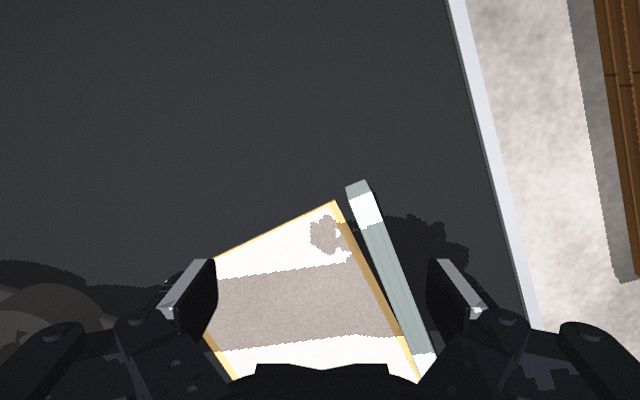

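Candidates. Spigots: grey in the tray at top (344,185), against yellow look-alikes at (320,250) and (404,231). The grey one in the tray is the job. Sockets: top (231,187), (198,265) and (412,310). The first looks smallest, so I'll check sizes and crops.

```bash
cat > h.py <<'E'
import numpy as np, cv2
from workcell import arm
def ray(m,px):
    p=cv2.undistortPoints(np.array([[px]],float),m["camera_matrix"],m["D"])[0,0]
    E=np.asarray(m["extrinsics"]); d=E[:3,:3]@np.array([p[0],-p[1],-1]); return E[:3,3],d/np.linalg.norm(d)
def onz(m,px,z):
    o,d=ray(m,px); return o+d*(z-o[2])/d[2]
def proj(m,P):
    E=np.asarray(m["extrinsics"]); q=E[:3,:3].T@(np.asarray(P,float)-E[:3,3]); q=np.array([q[0],-q[1],-q[2]])
    return cv2.projectPoints(q[None],np.zeros(3),np.zeros(3),m["camera_matrix"],m["D"])[0][0,0]
def two(m1,p1,m2,p2):
    o1,d1=ray(m1,p1);o2,d2=ray(m2,p2)
    s=np.linalg.lstsq(np.c_[d1,-d2],o2-o1,rcond=None)[0]
    a=o1+d1*s[0];b=o2+d2*s[1]; return (a+b)/2,np.linalg.norm(a-b)
def crop(im,x0,y0,x1,y1,k): return cv2.resize(im[y0:y1,x0:x1],None,fx=k,fy=k,interpolation=cv2.INTER_CUBIC)
E
python3 - <<'E'
from h import *
t=cv2.imread("pics/top0.png"); s=cv2.imread("pics/scene0.png")
cv2.imwrite("pics/c1.png",np.hstack([crop(t,200,150,265,220,6),crop(t,300,150,380,220,5)[:350].copy() if 0 else cv2.resize(crop(t,300,150,375,220,6),(400,420))]))
cv2.imwrite("pics/c2.png",np.hstack([crop(s,370,220,450,295,5),crop(s,245,185,325,260,5)]))
m=arm.camera_model("top")
for n,l,r in (("A",(212,187),(250,187)),("B",(169,266),(227,266)),("C",(384,310),(440,310))):
    print(n,onz(m,l,43),onz(m,r,43))
E
```

```text
A [491.68130659 180.60517434  43.        ] [490.93055503  85.09608466  43.        ]
B [296.72691221 279.74929829  43.        ] [295.50226848 138.41892371  43.        ]
C [ 184.48033723 -242.62538603   43.        ] [ 180.8137064  -381.53652681   43.        ]
```

View pics/c1.png

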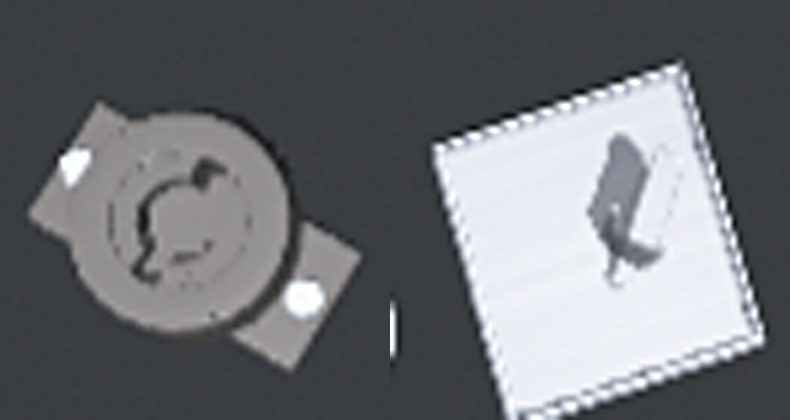

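View pics/c2.png

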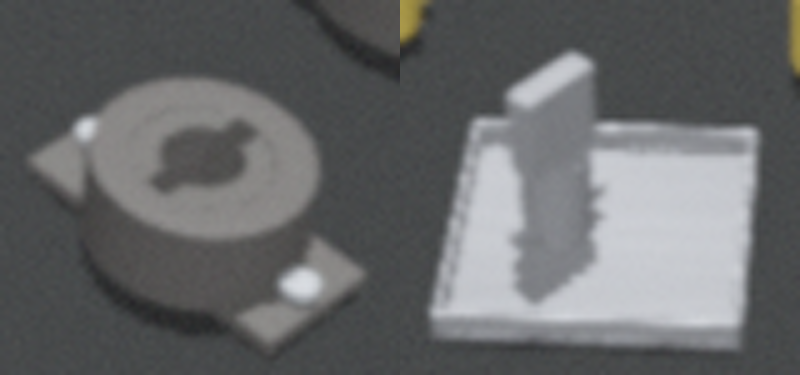

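The crops confirm it. Socket A is about 95 mm across (B and C about 140), so it is the smallest, with slots running diagonally. The grey spigot stands in the tray. I'm moving the wrist over the socket for a close look.

```bash
python3 -m inch '{"delta_rot":[[0,0,0],[0,0,0],[0,0,0],[0,0,0],[0,0,0],[0,0,0],[0,0,0],[0,0,0]],"linear":[[1,-1,0],[1,-1,0],[1,-1,0],[1,-1,0],[1,-1,0],[1,-1,0],[1,-1,0],[1,-1,0]],"claw":[1,1,1,1,1,1,1,1]}' | tail -30
python3 -m inch '{"delta_rot":[[0,0,0],[0,0,0],[0,0,0],[0,0,0],[0,0,0],[0,0,0],[0,0,0]],"linear":[[0.08,-0.8,-0.2],[0.08,-0.8,-0.2],[0.08,-0.8,-0.2],[0.08,-0.8,-0.2],[0.08,-0.8,-0.2],[0.08,-0.8,-0.2],[0.08,-0.8,-0.2]],"claw":[1,1,1,1,1,1,1]}'
python3 - <<'E'
from h import *
import pickle
m=arm.camera_model("wrist"); st=arm.state(); im=arm.capture("wrist"); cv2.imwrite("pics/w1.png",im[:,:,::-1])
pickle.dump((m,st),open("w1.pkl","wb")); print(st['position'],st['tool_rot'],st['joint_pos'],st['ft_force'])
im=arm.capture("top"); cv2.imwrite("pics/t1.png",im[:,:,::-1])
E
```

```text
t: 1.15
position: [472.3, 334.2, 244.5]
tool_rot: [-179.9, -0.0, 159.1]
ft_force: [0.0, 0.8, 0.0]
width: 85.3
t: 2.02
position: [492.1, 136.3, 194.7]
tool_rot: [-180.0, -0.0, 159.3]
ft_force: [-0.3, -0.6, -0.4]
width: 85.4
[492.11817237 136.30210569 194.71282268] [-1.79959102e+02 -3.07286574e-02  1.59309180e+02] [-34.4408214    6.43363982  14.85198937 105.44311736  -1.75814242
  68.39562868  50.27986746] [-0.32084313 -0.62519679 -0.39343926]
```

View pics/w1.png

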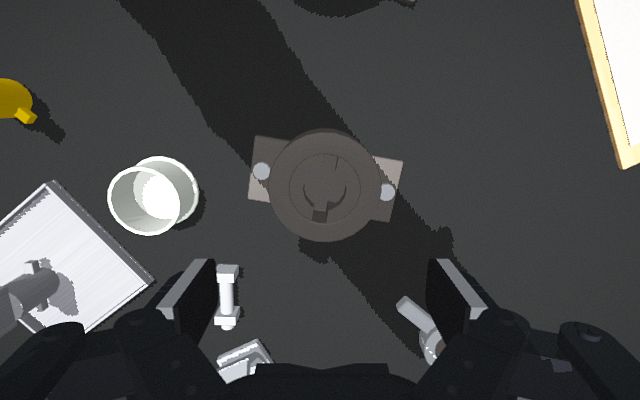

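Run:
```python
from h import *
import pickle
m,st=pickle.load(open("w1.pkl","rb")); im=cv2.imread("pics/w1.png")
c=crop(im,240,120,410,250,4.7); c=cv2.convertScaleAbs(c,alpha=2.2,beta=-20); cv2.imwrite("pics/c3.png",c)
print(onz(m,(324,187),43), proj(m,st['position']), proj(m,[491,133,42]))
```

```text
[492.20625981 137.60378168  43.        ] [323.67664856 276.97494109] [318.232777   187.29611477]
```

View pics/c3.png

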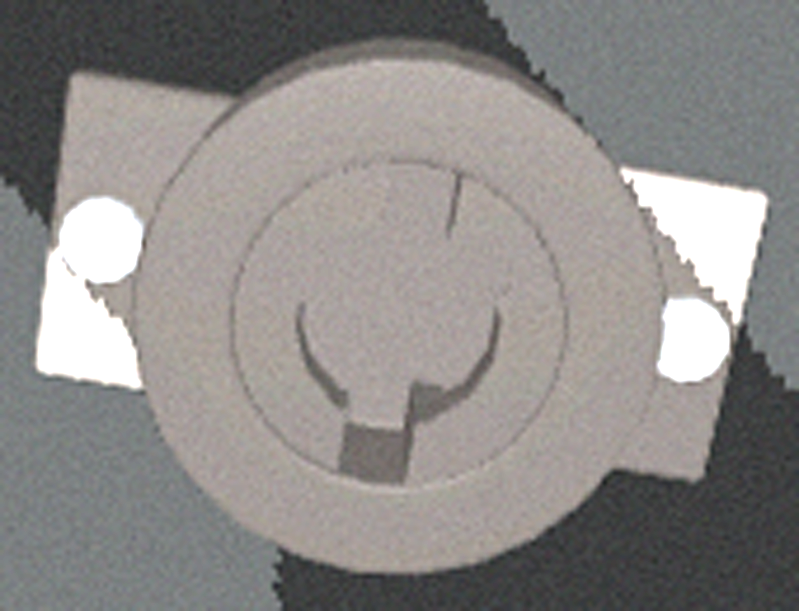

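```bash
cat >> h.py <<'E'
def circ(P):
    A=np.c_[2*P[:,:2],np.ones(len(P))]; s=np.linalg.lstsq(A,(P[:,:2]**2).sum(1),rcond=None)[0]
    return s[:2],np.sqrt(s[2]+s[:2]@s[:2])
def un(pts,x0,y0,k): return [((x+.5)/k-.5+x0,(y+.5)/k-.5+y0) for x,y in pts]
def az(a,b): return np.degrees(np.arctan2(b[1]-a[1],b[0]-a[0]))
E
python3 - <<'E'
from h import *
import pickle
m,st=pickle.load(open("w1.pkl","rb"))
f=lambda pts,z: np.array([onz(m,p,z) for p in un(pts,240,120,4.7)])
print(circ(f([(231,322),(567,322),(400,157),(400,490)],42)), circ(f([(135,310),(665,310),(400,572),(400,57)],43)))
e=f([(347,405),(338,475),(460,175),(450,235)],42); print(e, az(e[0],e[1]),az(e[2],e[3]))
e2=f([(415,383),(405,485)],42); print(e2,az(*e2), az(e2[1],e[2]))
p=f([(72,72),(235,97),(610,465),(705,480),(38,372),(767,195)],9); print(az(p[0],p[1]),az(p[2],p[3]))
b=f([(100,240),(695,340)],15); print(b.mean(0),az(*b))
# spigot two-view from scene/top initial
E
```

```text
(array([494.5427168 , 137.17489445]), np.float64(29.736300010966374)) (array([493.95765258, 137.5626607 ]), np.float64(46.198329825563256))
[[504.42478728 123.62113115  42.        ]
 [516.12482399 117.39609987  42.        ]
 [472.94602976 156.37006047  42.        ]
 [482.1032339  151.21869639  42.        ]] -28.01531231933993 -29.359829380898525
[[504.87232942 136.33536545  42.        ]
 [522.15715393 128.00222378  42.        ]] -25.739059602532496 150.0386277516505
60.716957524153536 59.9538523863601
[494.08514417 137.81358924  15.        ] 59.590703381563934
```

Run:
```python
from h import *
t=cv2.imread("pics/t1.png"); s=cv2.imread("pics/scene0.png")
cv2.imwrite("pics/c4.png",np.hstack([crop(t,300,150,375,220,5.3),crop(s,250,190,325,260,5.3)]))
m=arm.camera_model("top")
print("tray", np.mean([onz(m,p,14) for p in [(309,191),(354,161),(370,207),(323,221)]],0), onz(m,(344,180),88))
```

```text
tray [ 474.04964757 -142.5061578    14.        ] [ 498.03632542 -147.8334265    88.        ]
```

View pics/c4.png

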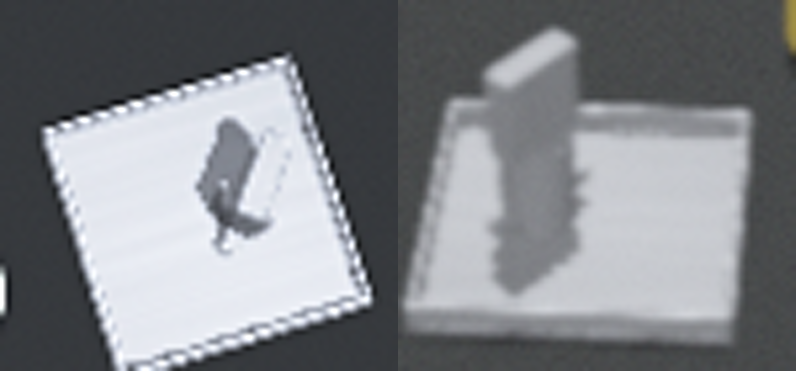

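Run:
```python
from h import *
m=arm.camera_model("scene"); t=arm.camera_model("top")
P=[onz(m,p,91) for p in un([(487-398,75),(562-398,28),(579-398,42),(505-398,90)],250,190,5.3)]
print(np.round(P,1),np.mean(P,0),az(P[0],P[1]),az(P[3],P[2]))
P=[onz(t,p,91) for p in un([(265,130),(290,145),(267,220),(240,210)],300,150,5.3)]
print(np.round(P,1),np.mean(P,0),az(P[0],P[3]),az(P[1],P[2]))
```

```text
[[ 507.5 -170.4   91. ]
 [ 469.4 -154.3   91. ]
 [ 475.5 -144.4   91. ]
 [ 513.7 -159.9   91. ]] [ 491.52755075 -157.22913913   91.        ] 157.1701079842673 157.8486096994935
[[ 511.9 -161.5   91. ]
 [ 504.8 -172.7   91. ]
 [ 470.1 -161.2   91. ]
 [ 474.8 -149.    91. ]] [ 490.38391458 -161.10943048   91.        ] 161.4211959915862 161.57852073410484
```

```bash
python3 -m inch '{"delta_rot":[[0,0,0],[0,0,0],[0,0,0],[0,0,0],[0,0,0]],"linear":[[0,-1,0],[0,-1,0],[0,-1,0],[0,-1,0],[0,-1,0]],"claw":[1,1,1,1,1]}' | head -2
python3 -m inch '{"delta_rot":[[0,0,0],[0,0,0],[0,0,0]],"linear":[[0,-0.18,0],[0,-0.18,0],[0,-0.18,0]],"claw":[1,1,1]}'
python3 - <<'E'
from h import *
import pickle
m=arm.camera_model("wrist"); st=arm.state(); im=arm.capture("wrist"); cv2.imwrite("pics/w2.png",im[:,:,::-1])
pickle.dump((m,st),open("w2.pkl","wb")); print(st['position'],st['tool_rot'])
cv2.imwrite("pics/w2c.png",crop(im[:,:,::-1],200,90,420,260,3.6))
E
```

```text
t: 2.75
position: [491.7, -119.3, 195.0]
t: 3.12
position: [492.0, -163.0, 194.8]
tool_rot: [-179.9, 0.0, 158.9]
ft_force: [0.0, 0.9, -0.7]
width: 85.4
[ 491.99908457 -163.0088372   194.83902158] [-1.79899253e+02  8.46740346e-03  1.58895474e+02]
```

View pics/w2c.png

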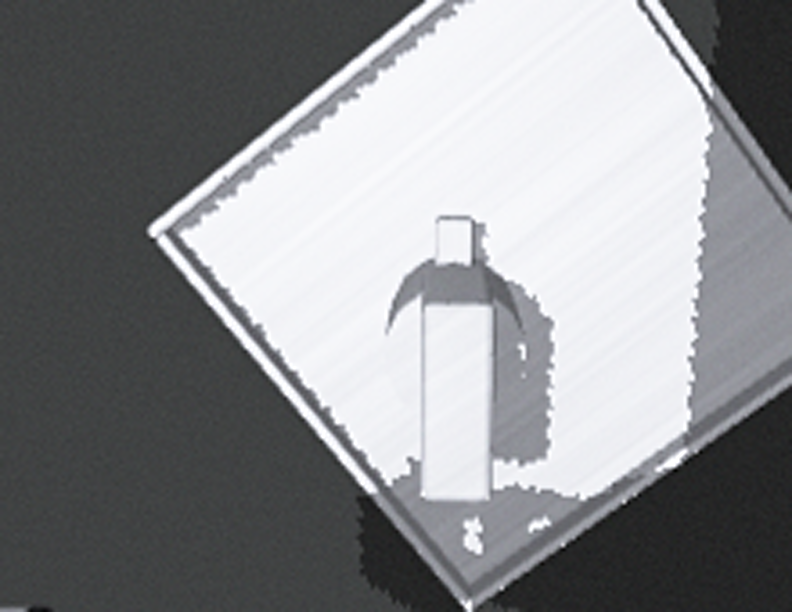

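Run:
```python
from h import *
import pickle
m,st=pickle.load(open("w2.pkl","rb"))
P=np.array([onz(m,p,91) for p in un([(424,303),(492,303),(492,499),(421,499)],200,90,3.6)])
print(P.round(1),P.mean(0),az(P[3],P[0]),az(P[2],P[1]),az(P[0],P[1]),az(P[3],P[2]),st['tool_rot'][2])
# tray corners rim top z14
C=np.array([onz(m,p,14) for p in un([(152,230),(470,608)],200,90,3.6)]);print(C.round(1),az(*C),np.linalg.norm(C[1]-C[0]))
```

```text
[[ 471.  -158.9   91. ]
 [ 475.5 -147.    91. ]
 [ 512.  -160.6   91. ]
 [ 507.  -173.5   91. ]] [ 491.38697945 -159.99821846   91.        ] 157.89809789593022 159.61191212546274 68.94652085493067 68.9587846026925 158.8954741997304
[[ 444.6 -220.9   14. ]
 [ 566.9 -184.    14. ]] 16.798164258007162 127.77759352162546
```

```bash
python3 -m inch '{"delta_rot":[[0,0,0],[0,0,0],[0,0,0],[0,0,0],[0,0,0]],"linear":[[-0.002,0.012,-0.1],[-0.002,0.012,-0.2],[-0.002,0.012,-0.3],[-0.002,0.012,-0.32],[-0.002,0.012,-0.32]],"claw":[1,1,1,1,1]}'
python3 - <<'E'
from h import *
import pickle
m=arm.camera_model("wrist"); st=arm.state(); im=arm.capture("wrist"); cv2.imwrite("pics/w3.png",im[:,:,::-1])
pickle.dump((m,st),open("w3.pkl","wb")); print(st['position'],st['tool_rot'],proj(m,st['position']-[0,0,24]))
E
```

```text
t: 3.8
position: [491.9, -159.0, 115.2]
tool_rot: [-179.9, 0.0, 159.0]
ft_force: [-0.2, 0.2, 0.6]
width: 85.4
[ 491.85225229 -159.0054007   115.21754974] [-1.79908597e+02  7.16040039e-03  1.59007121e+02] [323.38298262 252.19748788]
```

View pics/w3.png

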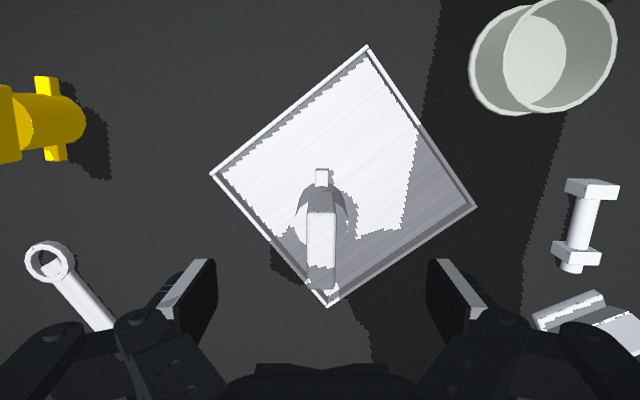

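Run:
```python
from h import *
im=cv2.imread("pics/w3.png"); cv2.imwrite("pics/w3c.png",cv2.convertScaleAbs(crop(im,270,160,375,310,4),alpha=0.8))
```

```text
(no output)
```

View pics/w3c.png

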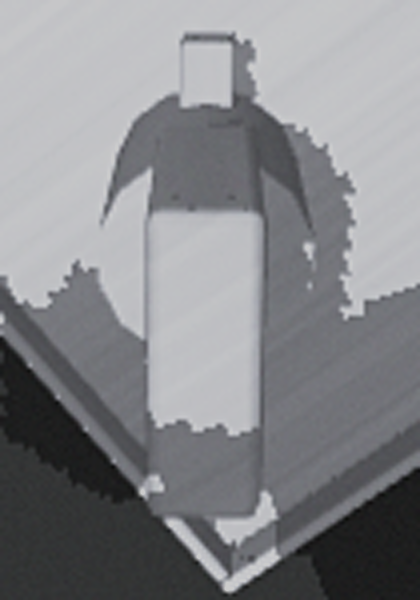

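Run:
```python
from h import *
import pickle
m,st=pickle.load(open("w3.pkl","rb"))
P=np.array([onz(m,p,91) for p in un([(147,211),(265,211),(262,516),(149,516)],270,160,4)])
d=P.mean(0)-st['position'];print(P.mean(0),d,az(P[3],P[0]),az(P[2],P[1]))
y=np.radians(st['tool_rot'][2]);print("along tab",d[:2]@[np.cos(y),np.sin(y)],"across",d[:2]@[np.sin(y),-np.cos(y)])
print([np.linalg.norm(P[i]-P[i-1]) for i in range(4)])
C=np.array([onz(m,p,14) for p in [(211,174),(367,46),(476,207),(328,306)]]);print(C.round(1),C.mean(0),az(C[0],C[1]),az(C[0],C[3]))
```

```text
[ 491.32345117 -159.97315111   91.        ] [ -0.52880111  -0.96775041 -24.21754974] 158.73956010300472 159.15880600388894
along tab 0.14700348131889124 across -1.0929599478525613
[np.float64(38.90893427436507), np.float64(13.440891200574635), np.float64(38.906063429450015), np.float64(13.725590657520799)]
[[ 445.2 -220.7   14. ]
 [ 408.1  -98.6   14. ]
 [ 530.4  -62.2   14. ]
 [ 566.3 -183.3   14. ]] [ 487.5216576  -141.20028618   14.        ] 106.92683846264278 17.144609762853573
```

```bash
python3 -m inch '{"delta_rot":[[0,0,0],[0,0,0],[0,0,0],[0,0,0],[0,0,0],[0,0,0],[0,0,0],[0,0,0],[0,0,0],[0,0,0],[0,0,0],[0,0,0]],"linear":[[-0.002,-0.004,-0.04],[-0.002,-0.004,-0.09],[-0.002,-0.004,-0.14],[-0.002,-0.004,-0.18],[-0.002,-0.004,-0.18],[-0.002,-0.004,-0.18],[-0.002,-0.004,-0.18],[-0.002,-0.004,-0.18],[-0.002,-0.004,-0.18],[-0.002,-0.004,-0.18],[-0.002,-0.004,-0.18],[-0.002,-0.004,-0.18]],"claw":[1,1,1,1,1,-1,-1,-1,-1,-1,-1,-1]}'
python3 -c "
from workcell import arm;s=arm.state();print(s)"
```

```text
t: 5.35
position: [491.9, -160.3, 70.9]
tool_rot: [-179.9, 0.1, 159.0]
ft_force: [-0.0, -0.4, 6.7]
width: 13.3
{'t': 5.35, 'joint_pos': array([-12.36411593,  16.70728424,  28.78875778, 112.11644276,
        -9.8271175 ,  53.47506903,  90.25811509]), 'dq': array([-0.05542317,  0.01372879,  0.0663174 , -0.03026933, -0.06413702,
        0.06751383,  0.00609962]), 'joint_efforts': array([ 2.70002307e-01, -4.40291584e+01,  5.81746057e+00, -3.04162109e+01,
        1.27292708e-01, -3.39288823e-01,  5.69730313e-03]), 'position': array([ 491.85908036, -160.28830651,   70.92428681]), 'tool_rot': array([-1.79933066e+02,  8.26205187e-02,  1.58988787e+02]), 'ft_force': array([-0.02672517, -0.40916393,  6.67901322]), 'ft_torque': array([0.13273125, 0.18228191, 0.00478303]), 'width': 13.31261227779503}
```

```bash
python3 -m inch '{"delta_rot":[[0,0,0],[0,0,0],[0,0,0],[0,0,0],[0,0,0],[0,0,0],[0,0,0]],"linear":[[0,0,0.02],[0,0,0.08],[0,0,0.16],[0,0,0.24],[0,0,0.316],[0,0,0.316],[0,0,0.316]],"claw":[-1,-1,-1,-1,-1,-1,-1]}'
python3 - <<'E'
from h import *
import pickle
m=arm.camera_model("wrist"); st=arm.state(); im=arm.capture("wrist"); cv2.imwrite("pics/w4.png",im[:,:,::-1])
pickle.dump((m,st),open("w4.pkl","wb")); print(st)
im=arm.capture("scene"); cv2.imwrite("pics/s4.png",im[:,:,::-1])
E
```

```text
t: 6.22
position: [491.4, -160.1, 149.4]
tool_rot: [-179.9, 0.0, 159.0]
ft_force: [0.0, -0.3, -4.4]
width: 13.2
{'t': 6.225, 'joint_pos': array([-14.2370736 ,  10.2816512 ,  30.07928273, 108.28943282,
        -5.68670199,  62.87499443,  87.02777057]), 'dq': array([ 0.050528  ,  0.7174436 , -0.04934295,  0.39391374, -0.14436861,
       -0.02247746,  0.13052105]), 'joint_efforts': array([ 3.15956678e-02, -4.44771373e+01,  4.19161186e+00, -3.82007325e+01,
        4.97348362e-02, -9.17512720e-03, -1.24655027e-02]), 'position': array([ 491.39869298, -160.13416605,  149.41345204]), 'tool_rot': array([-1.79930312e+02,  3.62620410e-02,  1.58989313e+02]), 'ft_force': array([ 0.02225885, -0.30724248, -4.3791579 ]), 'ft_torque': array([-0.01846478,  0.06572188,  0.01238022]), 'width': 13.219272910817134}
```

View pics/w4.png

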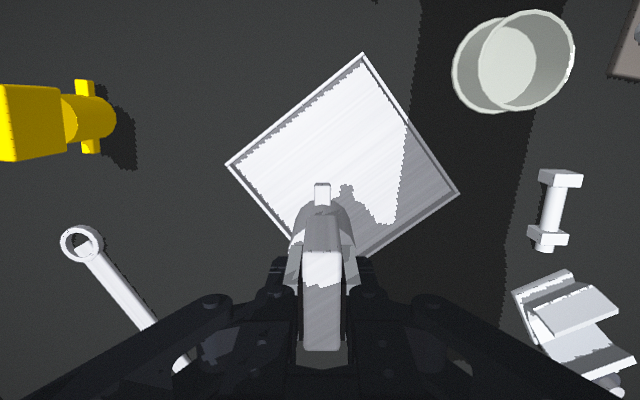

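View pics/s4.png

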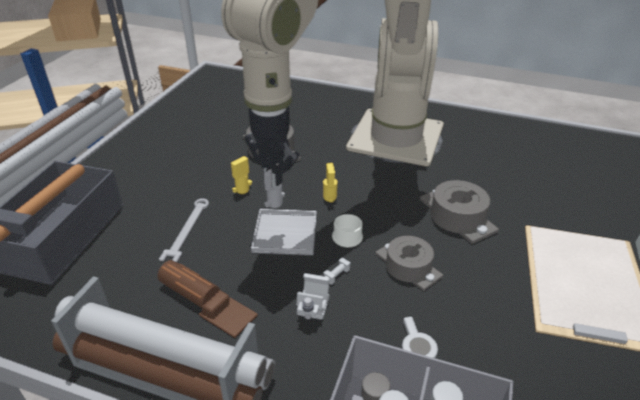

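```bash
python3 -m inch '{"delta_rot":[[0,0,-0.06],[0,0,-0.12],[0,0,-0.18],[0,0,-0.24],[0,0,-0.314],[0,0,-0.314],[0,0,-0.314]],"linear":[[0.012,0.16,0],[0.012,0.36,0],[0.012,0.56,0],[0.012,0.76,0],[0.012,0.96,0],[0.012,1,0],[0.012,1,0]],"claw":[-1,-1,-1,-1,-1,-1,-1]}' | head -3
python3 -m inch '{"delta_rot":[[0,0,0],[0,0,0],[0,0,0],[0,0,0]],"linear":[[0,0.1,0],[0,0.19,0],[0,0.19,0],[0,0.19,0]],"claw":[-1,-1,-1,-1]}'
python3 - <<'E'
from h import *
import pickle
m=arm.camera_model("wrist"); st=arm.state(); im=arm.capture("wrist"); cv2.imwrite("pics/w5.png",im[:,:,::-1])
pickle.dump((m,st),open("w5.pkl","wb")); print(st['position'],st['tool_rot'],st['joint_pos'],st['ft_force'],st['ft_torque'])
s=arm.capture("scene")[:,:,::-1]; cv2.imwrite("pics/s5.png",s)
t=arm.capture("top")[:,:,::-1]; cv2.imwrite("pics/t5.png",t)
cv2.imwrite("pics/c5.png",np.hstack([crop(s,360,150,460,300,4),crop(t,185,130,285,280,4)]))
E
```

```text
t: 7.2
position: [493.9, 90.0, 148.5]
tool_rot: [-179.8, -0.0, 150.1]
t: 7.7
position: [494.1, 135.5, 148.2]
tool_rot: [-179.8, -0.0, 150.0]
ft_force: [0.1, -0.5, -4.2]
width: 13.3
[494.13816686 135.52172857 148.24873861] [-1.79787856e+02 -2.20578414e-02  1.49956481e+02] [-36.45966982   9.45109864  17.4765003  108.28202409  -3.03858198
  62.90379936  42.14381811] [ 0.12060988 -0.5112596  -4.17134076] [ 0.00321503 -0.02145682 -0.00716617]
```

View pics/w5.png

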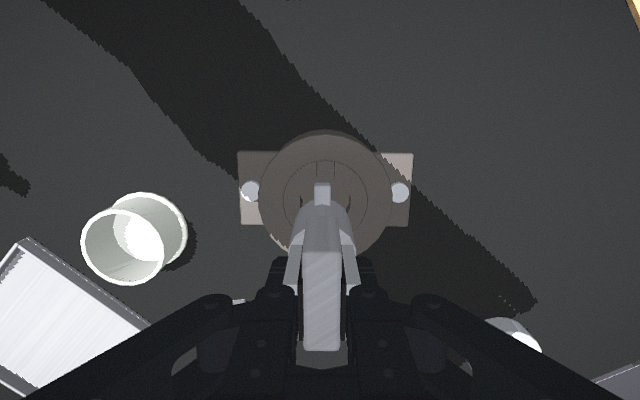

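View pics/c5.png

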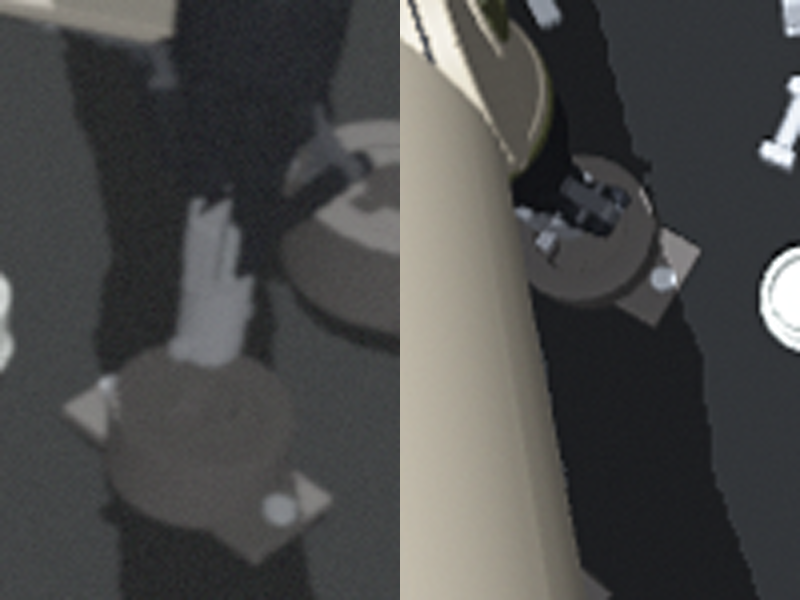

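Run:
```python
from h import *
im=cv2.imread("pics/w5.png"); cv2.imwrite("pics/w5c.png",cv2.convertScaleAbs(crop(im,230,120,420,260,4.2),alpha=1.8))
```

```text
(no output)
```

View pics/w5c.png

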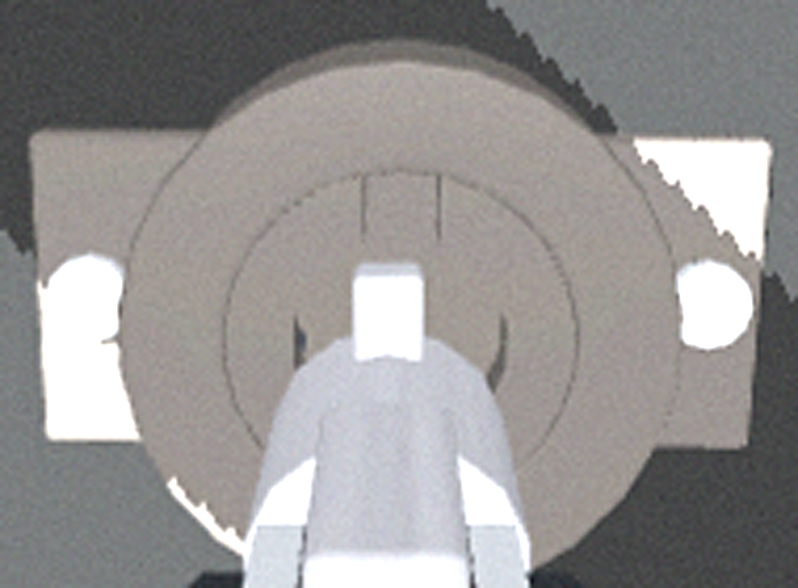

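Run:
```python
from h import *
import pickle
m,st=pickle.load(open("w5.pkl","rb"))
k=(230,120,4.2)
f=lambda pts,z: np.array([onz(m,p,z) for p in un(pts,*k)])
c,r=circ(f([(224,335),(578,335),(400,172),(275,215),(527,215)],42)); print(c,r)
c2,r2=circ(f([(122,325),(679,325),(400,62),(205,140),(600,140)],43)); print(c2,r2)
s=f([(363,175),(363,240),(439,175),(439,240)],42); print(az(s[0],s[1]),az(s[2],s[3]),s.mean(0)); sc=(s[1]+s[3]+s[0]+s[2])/4
zl=st['position'][2]-67.9
u=f([(355,277),(423,277)],zl+17); l=u.mean(0); print(u.round(1),np.linalg.norm(u[1]-u[0]))
y=np.radians(150);X=np.array([np.cos(y),np.sin(y)]);Y=np.array([np.sin(y),-np.cos(y)])
p=st['position'][:2]
for n,q in (("ring",c),("outer",c2),("slot",sc[:2]),("lugedge",l[:2])): print(n,"along",(q-p)@X,"across(jaw)",(q-p)@Y)
pl=f([(35,132),(210,132),(640,140),(770,142)],9);print(az(pl[0],pl[3]))
```

```text
[494.13528559 137.3267386 ] 29.353408911570366
[493.71673022 137.54959917] 45.77217054504995
-30.23939961598883 -29.4175964683116 [474.24181738 148.76499753  42.        ]
[[469.6 144.3  97.3]
 [473.8 151.7  97.3]] 8.477987218230872
ring along 0.9050002613588799 across(jaw) 1.561743907451416
outer along 1.3789101350742472 across(jaw) 1.5454691355946495
slot along 23.852378572937035 across(jaw) 1.5208326041902007
lugedge along 25.672770257917907 across(jaw) -0.39320681653943956
59.242645285431585
```

```bash
python3 -m inch '{"delta_rot":[[0,0,0],[0,0,0],[0,0,0],[0,0,0],[0,0,0]],"linear":[[0,0.009,-0.03],[0,0.009,-0.07],[0,0.009,-0.11],[0,0.009,-0.13],[0,0.009,-0.13]],"claw":[-1,-1,-1,-1,-1]}'
python3 - <<'E'
from h import *
import pickle
m=arm.camera_model("wrist"); st=arm.state(); im=arm.capture("wrist"); cv2.imwrite("pics/w6.png",im[:,:,::-1])
pickle.dump((m,st),open("w6.pkl","wb")); print(st['position'],st['tool_rot'],st['joint_pos'],st['ft_force'],st['ft_torque'])
cv2.imwrite("pics/w6c.png",cv2.convertScaleAbs(crop(im[:,:,::-1],220,120,430,270,3.8),alpha=1.8))
E
```

```text
t: 8.48
position: [493.8, 138.3, 115.4]
tool_rot: [-179.8, -0.1, 150.0]
ft_force: [-0.3, 0.0, -3.6]
width: 13.2
[493.84008101 138.29826052 115.44208532] [-1.79779803e+02 -5.26698199e-02  1.49976046e+02] [-36.29016156  11.81324349  17.1801995  110.00744632  -3.92698485
  58.95403875  42.56270952] [-0.28245902  0.00822932 -3.57544891] [-0.02203678 -0.02848113 -0.00355374]
```

View pics/w6c.png

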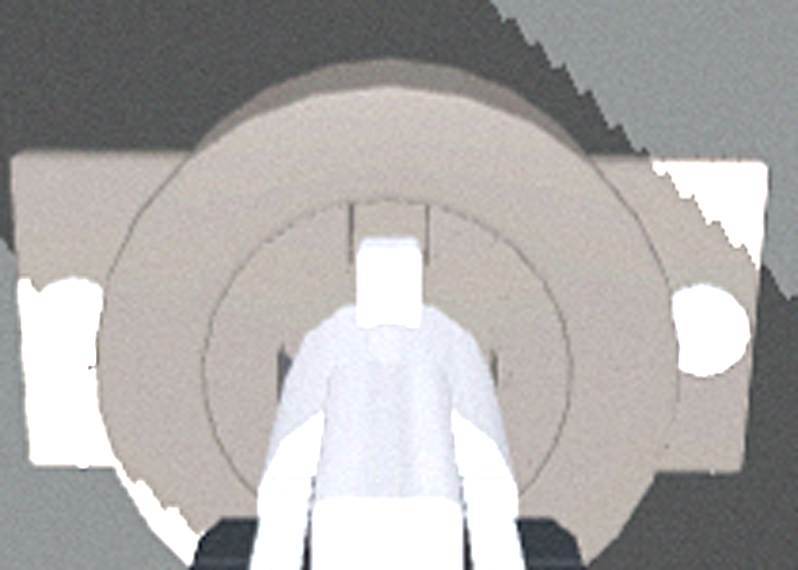

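Run:
```python
from h import *
import pickle
m,st=pickle.load(open("w6.pkl","rb"))
k=(220,120,3.8)
f=lambda pts,z: np.array([onz(m,p,z) for p in un(pts,*k)])
c,r=circ(f([(203,370),(572,370),(388,200),(255,243),(522,243)],42)); print(c,r)
s=f([(351,205),(428,205)],42)
zl=st['position'][2]-67.9
l=f([(357,249),(422,249)],zl+17).mean(0)
y=np.radians(150);X=np.array([np.cos(y),np.sin(y)]);Y=np.array([np.sin(y),-np.cos(y)])
p=st['position'][:2]
for n,q in (("ring",c),("slot",s.mean(0)[:2]),("lugedge",l[:2])): print(n,"along",(q-p)@X,"across(jaw)",(q-p)@Y)
```

```text
[493.82454048 137.43586618] 29.52276611221756
ring along -0.417738681172398 across(jaw) -0.7546256659472923
slot along 27.440401863050464 across(jaw) -0.5073783069659938
lugedge along 25.869182855304565 across(jaw) -0.4876419601369961
```

```bash
python3 -m inch '{"delta_rot":[[0,0,0],[0,0,0],[0,0,0]],"linear":[[0,0,-0.012],[0,0,-0.024],[0,0,-0.026]],"claw":[-1,-1,-1]}'
python3 -m inch '{"delta_rot":[[0,0,0],[0,0,0]],"linear":[[0,0,-0.006],[0,0,-0.008]],"claw":[-1,-1]}'
python3 -m inch '{"delta_rot":[[0,0,0],[0,0,0]],"linear":[[0,0,-0.006],[0,0,-0.008]],"claw":[-1,-1]}'
```

```text
t: 8.9
position: [494.0, 138.3, 109.2]
tool_rot: [-179.8, -0.0, 150.0]
ft_force: [0.6, 0.3, -4.4]
width: 13.2
t: 9.15
position: [493.9, 138.3, 107.1]
tool_rot: [-179.8, -0.0, 150.0]
ft_force: [0.0, 0.2, -3.8]
width: 13.1
t: 9.4
position: [493.9, 138.3, 104.9]
tool_rot: [-179.8, -0.0, 150.0]
ft_force: [-0.6, 0.6, -4.2]
width: 13.1
```

```bash
for i in 1 2; do python3 -m inch '{"delta_rot":[[0,0,0],[0,0,0]],"linear":[[0,0,-0.006],[0,0,-0.01]],"claw":[-1,-1]}'; done
python3 -m inch '{"delta_rot":[[0,0,0],[0,0,0]],"linear":[[0,0,-0.006],[0,0,-0.01]],"claw":[-1,-1]}'
```

```text
t: 9.65
position: [493.9, 138.3, 102.3]
tool_rot: [-179.8, -0.1, 150.0]
ft_force: [0.2, 0.1, -5.0]
width: 14.0
t: 9.9
position: [493.8, 138.3, 99.7]
tool_rot: [-179.8, -0.1, 150.0]
ft_force: [-0.8, -0.2, -4.6]
width: 13.0
t: 10.15
position: [493.8, 138.3, 97.1]
tool_rot: [-179.8, -0.1, 150.0]
ft_force: [-0.2, -0.2, -4.4]
width: 13.4
```

Going in freely: the lugs are in the slots. I'm continuing down in small, force-checked steps. The floor should be at TCP z of about 78.

```bash
python3 -m inch '{"delta_rot":[[0,0,0],[0,0,0],[0,0,0]],"linear":[[0,0,-0.008],[0,0,-0.016],[0,0,-0.02]],"claw":[-1,-1,-1]}'
python3 -m inch '{"delta_rot":[[0,0,0],[0,0,0],[0,0,0]],"linear":[[0,0,-0.008],[0,0,-0.016],[0,0,-0.02]],"claw":[-1,-1,-1]}'
python3 -m inch '{"delta_rot":[[0,0,0],[0,0,0],[0,0,0]],"linear":[[0,0,-0.008],[0,0,-0.016],[0,0,-0.02]],"claw":[-1,-1,-1]}'
```

```text
t: 10.52
position: [493.7, 138.2, 91.9]
tool_rot: [-179.8, -0.1, 150.0]
ft_force: [-0.2, 0.7, -3.4]
width: 13.5
t: 10.9
position: [493.7, 138.2, 86.7]
tool_rot: [-179.8, -0.1, 150.0]
ft_force: [-0.7, -0.3, -4.7]
width: 13.1
t: 11.28
position: [493.6, 138.2, 81.5]
tool_rot: [-179.7, -0.1, 150.0]
ft_force: [0.1, 0.0, -4.9]
width: 13.3
```

```bash
python3 -m inch '{"delta_rot":[[0,0,0],[0,0,0]],"linear":[[0,0,-0.006],[0,0,-0.008]],"claw":[-1,-1]}'
```

```text
t: 11.52
position: [493.5, 138.2, 79.4]
tool_rot: [-179.7, -0.1, 150.0]
ft_force: [-0.7, 0.7, -4.4]
width: 13.3
```

```bash
python3 -m inch '{"delta_rot":[[0,0,0],[0,0,0]],"linear":[[0.001,0,-0.003],[0.001,0,-0.003]],"claw":[-1,-1]}'
python3 -m inch '{"delta_rot":[[0,0,0],[0,0,0]],"linear":[[0,0,-0.002],[0,0,-0.002]],"claw":[-1,-1]}'
```

```text
t: 11.78
position: [493.8, 138.2, 78.7]
tool_rot: [-179.7, -0.1, 150.0]
ft_force: [1.0, 0.2, -4.0]
width: 12.9
t: 12.02
position: [493.8, 138.2, 78.1]
tool_rot: [-179.7, -0.1, 150.0]
ft_force: [-0.4, 0.5, -4.4]
width: 13.6
```

```bash
python3 -m inch '{"delta_rot":[[0,0,0],[0,0,0]],"linear":[[0,0,-0.002],[0,0,-0.003]],"claw":[-1,-1]}'
python3 -m inch '{"delta_rot":[[0,0,0],[0,0,0]],"linear":[[0,0,-0.002],[0,0,-0.002]],"claw":[-1,-1]}'
```

```text
t: 12.28
position: [493.9, 138.2, 77.9]
tool_rot: [-179.8, -0.1, 150.0]
ft_force: [-3.4, -1.0, 7.1]
width: 13.1
t: 12.52
position: [494.0, 138.2, 77.9]
tool_rot: [-179.8, -0.1, 150.0]
ft_force: [-3.0, -1.8, 5.3]
width: 13.4
```

```bash
python3 -m inch '{"delta_rot":[[0,0,0],[0,0,0],[0,0,0]],"linear":[[0,0,0.003],[0,0,0.003],[0,0,0.003]],"claw":[-1,-1,-1]}'
python3 -c "
from workcell import arm
for i in range(1):
  s=arm.state();print(s['position'],s['tool_rot'],s['ft_force'],s['ft_torque'],s['joint_pos'])"
```

```text
t: 12.9
position: [493.9, 138.2, 78.5]
tool_rot: [-179.8, -0.1, 150.0]
ft_force: [-0.9, -0.2, -4.3]
width: 13.0
[493.9226838  138.20905151  78.49532061] [-1.79755579e+02 -8.76657793e-02  1.49968551e+02] [-0.89441714 -0.20819124 -4.31430262] [-0.00719666  0.02001978 -0.00244498] [-35.80491689  14.77398666  16.86752268 111.67078776  -5.10033315
  54.51564713  43.48755838]
```

```bash
python3 -m inch '{"delta_rot":[[0,0,-0.1],[0,0,-0.2],[0,0,-0.3],[0,0,-0.4],[0,0,-0.5],[0,0,-0.6],[0,0,-0.7],[0,0,-0.7]],"linear":[[0,0,0],[0,0,0],[0,0,0],[0,0,0],[0,0,0],[0,0,0],[0,0,0],[0,0,0]],"claw":[-1,-1,-1,-1,-1,-1,-1,-1]}'
python3 -c "
from workcell import arm
s=arm.state();print(s['position'],s['tool_rot'],s['ft_force'],s['ft_torque'])"
```

```text
t: 13.9
position: [493.8, 138.2, 78.3]
tool_rot: [-179.7, -0.1, 129.9]
ft_force: [0.1, 0.3, -4.2]
width: 13.1
[493.82508873 138.17758776  78.321584  ] [-1.79739832e+02 -8.74018146e-02  1.29937704e+02] [ 0.05654132  0.27820369 -4.15686045] [ 0.03350778 -0.00759151  0.05089835]
```

```bash
cat > q.py <<'E'
from workcell import arm
s=arm.state();print(s['position'].round(2),"yaw",round(s['tool_rot'][2],2),"F",s['ft_force'].round(1),"T",s['ft_torque'].round(3),"w",round(s['width'],1),s['t'])
E
for i in 1 2; do python3 -m inch '{"delta_rot":[[0,0,-0.05],[0,0,-0.08]],"linear":[[0,0,0],[0,0,0]],"claw":[-1,-1]}' >/dev/null; python3 q.py; done
```

```text
[493.84 138.19  78.29] yaw 127.6 F [ 1.2  0.6 -4.1] T [-0.028  0.058  0.007] w 13.7 14.15
[493.83 138.14  78.27] yaw 125.24 F [ 0.1  0.2 -4.1] T [ 0.031  0.053 -0.034] w 13.4 14.4
```

```bash
python3 -m inch '{"delta_rot":[[0,0,-0.05],[0,0,-0.08]],"linear":[[0,0,0.001],[0,0,0.001]],"claw":[-1,-1]}' >/dev/null; python3 q.py; python3 -m inch '{"delta_rot":[[0,0,-0.05],[0,0,-0.08]],"linear":[[0,0,0],[0,0,0]],"claw":[-1,-1]}' >/dev/null; python3 q.py
```

```text
[493.84 138.17  78.56] yaw 122.88 F [-0.   0.2 -4.4] T [-0.04   0.034 -0.005] w 13.4 14.65
[493.86 138.18  78.58] yaw 120.51 F [-0.1  0.3 -4. ] T [-0.005  0.034 -0.019] w 13.1 14.9
```

```bash
python3 -m inch '{"delta_rot":[[0,0,-0.05],[0,0,-0.08]],"linear":[[0,0,0],[0,0,0]],"claw":[-1,-1]}' >/dev/null; python3 q.py
```

```text
[493.85 138.17  78.56] yaw 118.15 F [ 0.4 -0.1 -5. ] T [ 0.016 -0.081  0.032] w 13.3 15.15
```

```bash
python3 -m inch '{"delta_rot":[[0,0,-0.05],[0,0,-0.08]],"linear":[[0,0,0],[0,0,0]],"claw":[-1,-1]}' >/dev/null; python3 q.py
```

```text
[493.87 138.18  78.57] yaw 115.78 F [-0.2  0.  -3.5] T [ 0.035 -0.027  0.007] w 13.3 15.4
```

```bash
python3 -m inch '{"delta_rot":[[0,0,-0.05],[0,0,-0.08]],"linear":[[0,0,0],[0,0,0]],"claw":[-1,-1]}' >/dev/null; python3 q.py
```

```text
[493.84 138.18  78.57] yaw 113.42 F [-1.  -0.  -4.5] T [-0.063 -0.017 -0.011] w 13.3 15.65
```

```bash
python3 -m inch '{"delta_rot":[[0,0,-0.05],[0,0,-0.08]],"linear":[[0,0,0],[0,0,0]],"claw":[-1,-1]}' >/dev/null; python3 q.py
```

```text
[493.83 138.19  78.57] yaw 111.06 F [-0.2  0.5 -4.6] T [ 0.071 -0.063  0.069] w 13.1 15.9
```

```bash
python3 -m inch '{"delta_rot":[[0,0,-0.05],[0,0,-0.08]],"linear":[[0,0,0],[0,0,0]],"claw":[-1,-1]}' >/dev/null; python3 q.py
```

```text
[493.84 138.2   78.55] yaw 108.69 F [-0.2  0.5 -4.1] T [ 0.049 -0.043  0.01 ] w 13.2 16.15
```

```bash
python3 -m inch '{"delta_rot":[[0,0,-0.05],[0,0,-0.08]],"linear":[[0,0,0],[0,0,0]],"claw":[-1,-1]}' >/dev/null; python3 q.py
```

```text
[493.82 138.19  78.56] yaw 106.33 F [ 0.1 -0.3 -4.9] T [-0.01  -0.016  0.03 ] w 12.8 16.4
```

```bash
python3 -m inch '{"delta_rot":[[0,0,-0.05],[0,0,-0.08]],"linear":[[0,0,0],[0,0,0]],"claw":[-1,-1]}' >/dev/null; python3 q.py
```

```text
[493.81 138.21  78.56] yaw 103.97 F [-0.   0.1 -4.5] T [ 0.049 -0.075 -0.007] w 13.3 16.65
```

```bash
python3 -m inch '{"delta_rot":[[0,0,-0.05],[0,0,-0.08]],"linear":[[0,0,0],[0,0,0]],"claw":[-1,-1]}' >/dev/null; python3 q.py
```

```text
[493.81 138.19  78.54] yaw 101.6 F [ 0.5  0.1 -4.1] T [ 0.024 -0.006  0.024] w 13.5 16.9
```

```bash
python3 -m inch '{"delta_rot":[[0,0,-0.05],[0,0,-0.08]],"linear":[[0,0,0],[0,0,0]],"claw":[-1,-1]}' >/dev/null; python3 q.py
```

```text
[493.84 138.19  78.57] yaw 99.24 F [-0.6 -0.3 -3.6] T [-0.043 -0.023  0.025] w 13.4 17.15
```

```bash
python3 -m inch '{"delta_rot":[[0,0,-0.05],[0,0,-0.08]],"linear":[[0,0,0],[0,0,0]],"claw":[-1,-1]}' >/dev/null; python3 q.py
```

```text
[493.62 138.22  78.51] yaw 96.88 F [-2.1 -0.7 -3.3] T [0.045 0.387 0.032] w 13.2 17.4
```

```bash
python3 -m inch '{"delta_rot":[[0,0,-0.03],[0,0,-0.05]],"linear":[[0,0,0],[0,0,0]],"claw":[-1,-1]}' >/dev/null; python3 q.py;  python3 -c "
from workcell import arm
for i in range(4):
  arm.capture('wrist'); s=arm.state(); print(s['ft_force'].round(1),s['ft_torque'].round(3))"; python3 q.py
```

```text
[493.39 138.26  78.44] yaw 95.42 F [-2.  -0.1 -4.1] T [0.002 0.465 0.112] w 13.4 17.65
[-2.  -0.7 -3.2] [0.062 0.491 0.114]
[-1.9  0.2 -2.6] [0.026 0.553 0.156]
[-2.   0.2 -3.1] [0.026 0.55  0.197]
[-1.6  0.6 -3.2] [0.027 0.614 0.139]
[493.42 138.23  78.43] yaw 95.46 F [-1.6  0.6 -3.2] T [0.027 0.614 0.139] w 13.3 17.85
```

```bash
python3 -m inch '{"delta_rot":[[0,0,-0.03],[0,0,-0.05]],"linear":[[0,0,0],[0,0,0]],"claw":[-1,-1]}' >/dev/null; python3 q.py;  python3 -c "
from workcell import arm
for i in range(4):
  arm.capture('wrist'); s=arm.state(); print(s['ft_force'].round(1),s['ft_torque'].round(3))"; python3 q.py
```

```text
[493.4  138.24  78.42] yaw 93.99 F [-2.7  0.1 -2.5] T [0.037 0.511 0.255] w 12.9 18.1
[-0.7  0.2 -3.2] [0.047 0.532 0.236]
[-1.8  0.6 -3.1] [-0.004  0.535  0.191]
[-1.6 -0.4 -2.7] [-0.007  0.527  0.233]
[-1.7  0.2 -3.8] [-0.035  0.548  0.213]
[493.39 138.26  78.43] yaw 94.04 F [-1.7  0.2 -3.8] T [-0.035  0.548  0.213] w 13.3 18.3
```

```bash
python3 -m inch '{"delta_rot":[[0,0,-0.03],[0,0,-0.05],[0,0,-0.05],[0,0,-0.05],[0,0,-0.05],[0,0,-0.05]],"linear":[[0,0,0],[0,0,0],[0,0,0],[0,0,0],[0,0,0],[0,0,0]],"claw":[-1,-1,-1,-1,-1,-1]}' >/dev/null; python3 q.py;  python3 -c "
from workcell import arm
for i in range(4):
  im=arm.capture('wrist'); s=arm.state(); print(s['ft_force'].round(1),s['ft_torque'].round(3))
import cv2; cv2.imwrite('pics/w7.png',im[:,:,::-1])"; python3 q.py
```

```text
[493.4  138.27  78.45] yaw 92.61 F [-1.9 -0.2 -3.1] T [0.005 0.462 0.24 ] w 13.1 19.05
[-2.1  1.1 -2.7] [0.045 0.489 0.262]
[-1.9  0.  -2.3] [-0.016  0.499  0.251]
[-2.2  0.1 -3.2] [0.047 0.536 0.23 ]
[-1.1 -1.2 -3.4] [0.031 0.502 0.266]
[493.42 138.26  78.45] yaw 92.61 F [-1.1 -1.2 -3.4] T [0.031 0.502 0.266] w 13.4 19.25
```

View pics/w7.png

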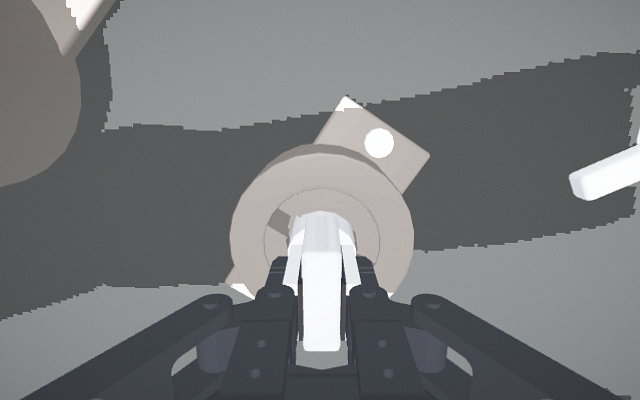

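```bash
python3 -m inch '{"delta_rot":[[0,0,-0.02],[0,0,-0.035],[0,0,-0.035],[0,0,-0.035]],"linear":[[0,0,0],[0,0,0],[0,0,0],[0,0,0]],"claw":[-1,-1,-1,-1]}' >/dev/null; python3 q.py;  python3 -c "
from workcell import arm
for i in range(4):
  im=arm.capture('wrist'); s=arm.state(); print(s['ft_force'].round(1),s['ft_torque'].round(3))"; python3 q.py
```

```text
[493.43 138.24  78.45] yaw 91.6 F [-3.1 -0.7 -3.6] T [0.055 0.517 0.325] w 13.2 19.75
[-1.8  0.6 -3.3] [0.073 0.499 0.329]
[-2.7 -0.1 -3.8] [-0.007  0.541  0.309]
[-2.7  0.9 -3.2] [-0.028  0.442  0.334]
[-1.8 -0.9 -3.6] [0.007 0.543 0.311]
[493.4  138.23  78.43] yaw 91.6 F [-1.8 -0.9 -3.6] T [0.007 0.543 0.311] w 13.3 19.95
```

Tz is about 0.32 N m, which puts the stop about 0.07 rad in, and it has been held for 0.45 s. I'm turning back home.

```bash
python3 -m inch '{"delta_rot":[[0,0,0.1],[0,0,0.2],[0,0,0.3],[0,0,0.4],[0,0,0.5],[0,0,0.6],[0,0,0.7],[0,0,0.8],[0,0,0.9],[0,0,1],[0,0,1]],"linear":[[0,0,0],[0,0,0],[0,0,0],[0,0,0],[0,0,0],[0,0,0],[0,0,0],[0,0,0],[0,0,0],[0,0,0],[0,0,0]],"claw":[-1,-1,-1,-1,-1,-1,-1,-1,-1,-1,-1]}' >/dev/null; python3 q.py
```

```text
[493.83 138.12  78.55] yaw 120.19 F [-0.2  0.2 -3.8] T [ 0.02  -0.05   0.019] w 12.9 21.325
```

```bash
python3 -m inch '{"delta_rot":[[0,0,0.1],[0,0,0.2],[0,0,0.3],[0,0,0.4],[0,0,0.5],[0,0,0.6],[0,0,0.7],[0,0,0.8],[0,0,0.9],[0,0,0.96],[0,0,0.96]],"linear":[[0,0,0],[0,0,0],[0,0,0],[0,0,0],[0,0,0],[0,0,0],[0,0,0],[0,0,0],[0,0,0],[0,0,0],[0,0,0]],"claw":[-1,-1,-1,-1,-1,-1,-1,-1,-1,-1,-1]}' >/dev/null; python3 q.py
python3 -m inch '{"delta_rot":[[0,0,0.02],[0,0,0.04],[0,0,0.04]],"linear":[[0,0,0],[0,0,0],[0,0,0]],"claw":[-1,-1,-1]}' >/dev/null; python3 q.py
```

```text
[493.95 138.09  78.58] yaw 147.64 F [ 0.5 -0.8 -4.1] T [ 0.016 -0.003 -0.054] w 13.4 22.7
[493.95 138.12  78.58] yaw 148.79 F [ 0.2  0.7 -4.7] T [-0.009  0.002 -0.001] w 13.2 23.075
```

```bash
python3 -m inch '{"delta_rot":[[0,0,0.02],[0,0,0.04],[0,0,0.04],[0,0,0.04]],"linear":[[0,0,0],[0,0,0],[0,0,0],[0,0,0]],"claw":[-1,-1,-1,-1]}' >/dev/null; python3 q.py
python3 - <<'E'
from h import *
im=arm.capture("wrist")[:,:,::-1];cv2.imwrite("pics/w8.png",im)
cv2.imwrite("pics/w8c.png",cv2.convertScaleAbs(crop(im,210,150,440,370,2.7),alpha=1.5))
E
python3 q.py
```

```text
[493.95 138.09  78.58] yaw 149.92 F [ 0.   0.2 -4.6] T [-0.007 -0.047 -0.012] w 13.6 23.575
[493.96 138.11  78.57] yaw 149.92 F [-0.3  0.3 -4.7] T [ 0.02  -0.005 -0.03 ] w 13.0 23.625
```

View pics/w8c.png

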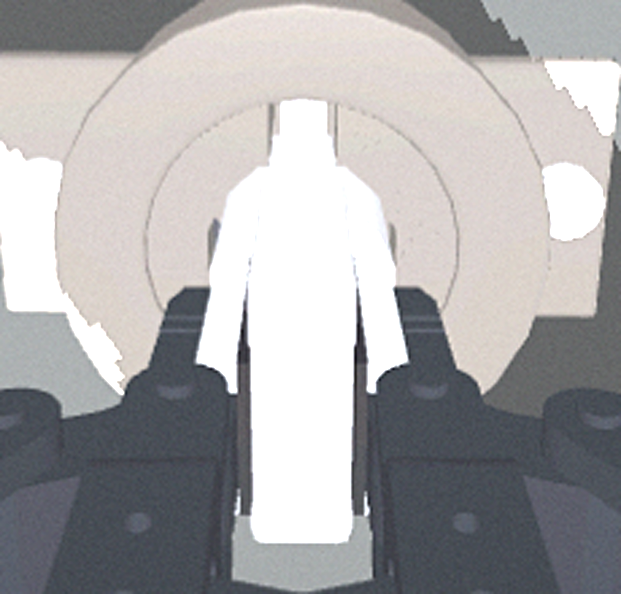

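```bash
python3 -m inch '{"delta_rot":[[0,0,0],[0,0,0],[0,0,0]],"linear":[[0,0,0.006],[0,0,0.012],[0,0,0.016]],"claw":[-1,-1,-1]}' >/dev/null; python3 q.py
python3 -m inch '{"delta_rot":[[0,0,0],[0,0,0],[0,0,0]],"linear":[[0,0,0.008],[0,0,0.016],[0,0,0.02]],"claw":[-1,-1,-1]}' >/dev/null; python3 q.py
```

```text
[494.03 138.09  82.75] yaw 149.92 F [-0.   0.8 -4.9] T [-0.004 -0.034  0.039] w 13.3 24.0
[494.09 138.13  87.95] yaw 149.92 F [-0.4 -0.1 -4. ] T [-0.005  0.012 -0.026] w 13.3 24.375
```

Coming out freely. I'm drawing it straight up to z of about 150.

```bash
python3 -m inch '{"delta_rot":[[0,0,0],[0,0,0],[0,0,0],[0,0,0],[0,0,0],[0,0,0],[0,0,0],[0,0,0],[0,0,0],[0,0,0]],"linear":[[-0.001,0,0.02],[-0.001,0,0.04],[-0.001,0,0.06],[-0.001,0,0.09],[-0.001,0,0.12],[-0.001,0,0.16],[-0.001,0,0.2],[-0.001,0,0.24],[-0.001,0,0.25],[-0.001,0,0.25]],"claw":[-1,-1,-1,-1,-1,-1,-1,-1,-1,-1]}' >/dev/null; python3 q.py
```

```text
[493.85 138.16 150.49] yaw 149.93 F [-0.1  0.2 -4.2] T [0.057 0.006 0.016] w 13.5 25.625
```

```bash
python3 -m inch '{"delta_rot":[[0,0,0],[0,0,0],[0,0,0],[0,0,0],[0,0,0],[0,0,0],[0,0,0],[0,0,0]],"linear":[[-0.02,-0.1,0],[-0.02,-0.27,0],[-0.02,-0.45,0],[-0.02,-0.65,0],[-0.02,-0.85,0],[-0.02,-0.97,0],[-0.02,-1,0],[-0.02,-1,0]],"claw":[-1,-1,-1,-1,-1,-1,-1,-1]}' >/dev/null; python3 q.py
python3 -m inch '{"delta_rot":[[0,0,0],[0,0,0],[0,0,0],[0,0,0],[0,0,0],[0,0,0]],"linear":[[0,-0.07,-0.02],[0,-0.132,-0.08],[0,-0.132,-0.16],[0,-0.132,-0.22],[0,-0.132,-0.25],[0,-0.132,-0.25]],"claw":[-1,-1,-1,-1,-1,-1]}' >/dev/null; python3 q.py
```

```text
[ 488.7  -111.57  150.19] yaw 149.91 F [-0.   1.  -4.3] T [ 0.03   0.005 -0.01 ] w 13.1 26.625
[ 488.63 -144.03   87.41] yaw 149.95 F [-0.4  0.5 -4. ] T [-0.015 -0.035  0.044] w 13.5 27.375
```

Run:
```python
from h import *
im=arm.capture("wrist")[:,:,::-1];cv2.imwrite("pics/w9.png",im)
s=arm.capture("scene")[:,:,::-1];cv2.imwrite("pics/s9.png",crop(s,220,130,360,280,4))
```

```text
(no output)
```

View pics/w9.png

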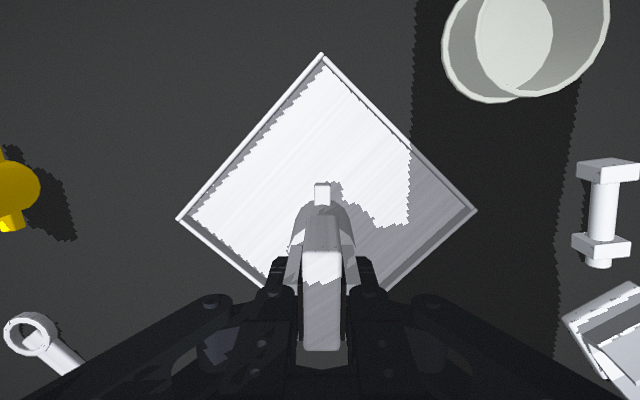

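View pics/s9.png

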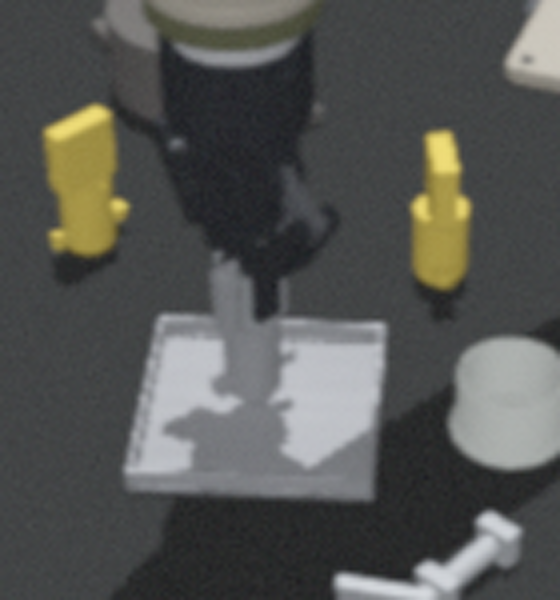

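```bash
python3 -m inch '{"delta_rot":[[0,0,0],[0,0,0],[0,0,0],[0,0,0],[0,0,0]],"linear":[[0,0,-0.015],[0,0,-0.03],[0,0,-0.045],[0,0,-0.058],[0,0,-0.058]],"claw":[-1,-1,-1,-1,-1]}' >/dev/null; python3 q.py
python3 -m inch '{"delta_rot":[[0,0,0],[0,0,0]],"linear":[[0,0,-0.004],[0,0,-0.004]],"claw":[-1,-1]}' >/dev/null; python3 q.py
```

```text
[ 488.91 -144.42   73.35] yaw 149.92 F [ 0.4  0.4 -4.4] T [ 0.046 -0.019  0.047] w 13.4 28.1
[ 488.88 -144.46   72.35] yaw 149.92 F [-0.6  0.3 -4.7] T [-0.02  -0.024 -0.009] w 13.4 28.35
```

```bash
python3 -m inch '{"delta_rot":[[0,0,0],[0,0,0]],"linear":[[0,0,-0.002],[0,0,-0.003]],"claw":[-1,-1]}' >/dev/null; python3 q.py
```

```text
[ 488.92 -144.4    71.61] yaw 149.93 F [-0.2  0.8 -5.6] T [ 0.016 -0.     0.022] w 12.9 28.6
```

```bash
python3 -m inch '{"delta_rot":[[0,0,0],[0,0,0]],"linear":[[0,0,-0.002],[0,0,-0.002]],"claw":[-1,-1]}' >/dev/null; python3 q.py; python3 -m inch '{"delta_rot":[[0,0,0],[0,0,0]],"linear":[[0,0,-0.002],[0,0,-0.002]],"claw":[-1,-1]}' >/dev/null; python3 q.py
```

```text
[ 488.87 -144.43   71.08] yaw 149.92 F [-0.5  0.5 -4.1] T [ 0.002 -0.006 -0.009] w 13.4 28.85
[ 489.03 -144.45   70.93] yaw 149.92 F [-2.4  0.5  2.8] T [ 0.119  0.594 -0.003] w 13.2 29.1
```

```bash
python3 -m inch '{"delta_rot":[[0,0,0],[0,0,0],[0,0,0],[0,0,0],[0,0,0],[0,0,0],[0,0,0],[0,0,0]],"linear":[[0,0,0.001],[0,0,0.001],[0,0,0.001],[0,0,0.001],[0,0,0.001],[0,0,0.001],[0,0,0.001],[0,0,0.001]],"claw":[-0.5,0,0.5,1,1,1,1,1]}' >/dev/null; python3 q.py
python3 -m inch '{"delta_rot":[[0,0,0],[0,0,0],[0,0,0],[0,0,0],[0,0,0],[0,0,0]],"linear":[[0,0,0.06],[0,0,0.14],[0,0,0.26],[0,0,0.4],[0,0,0.48],[0,0,0.48]],"claw":[1,1,1,1,1,1]}' >/dev/null; python3 q.py
python3 - <<'E'
from h import *
import pickle
m=arm.camera_model("wrist"); st=arm.state(); im=arm.capture("wrist")[:,:,::-1];cv2.imwrite("pics/w10.png",im); pickle.dump((m,st),open("w10.pkl","wb"))
s=arm.capture("scene")[:,:,::-1];cv2.imwrite("pics/s10.png",s)
cv2.imwrite("pics/w10c.png",np.hstack([crop(im,200,60,440,260,2),crop(s,225,150,340,255,3.8)[:400,:400]])) if 0 else cv2.imwrite("pics/w10c.png",crop(im,200,60,440,260,3))
E
```

```text
[ 489.01 -144.46   71.19] yaw 149.92 F [-0.5  0.4 -0.7] T [-0.016  0.01  -0.006] w 85.5 30.1
[ 489.94 -144.76  193.34] yaw 149.91 F [-0.6  0.6 -0.7] T [0.008 0.07  0.024] w 85.7 30.85
```

View pics/w10c.png

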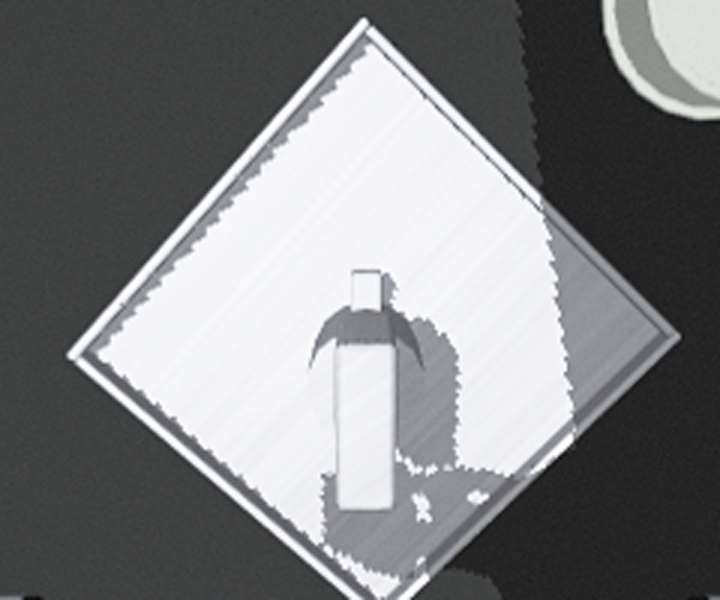

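View pics/s10.png

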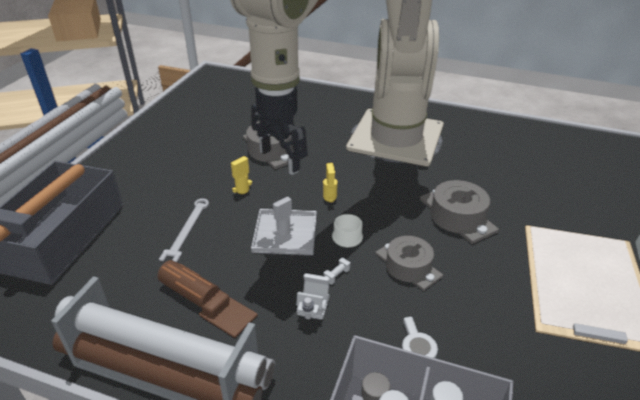

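The spigot stands upright near the tray's centre and the gripper is clear of it. In the scene view, the other things are at the same pixels as at the start.

```bash
python3 -c "
from workcell import arm
print(arm.hand_in())"
```

```text
the job is handed in; nothing more can be done
None
```

I checked the smallest socket (about 95 mm across) with the steel spigot, put the spigot back in its tray and handed the job in at about 31 s. No verdict is reported.

- **Seating:** The spigot went in without resistance and met the floor at about 10 N. That was at TCP z 77.9 mm, exactly as predicted. I then eased it up about 0.6 mm and started the turn.
- **Stop:** The first contact came about 0.9 rad clockwise from home. At about 1.02 rad the torque was about 0.32 N m. By the given spring rate that puts the stop about 0.07 rad in, and I held it there for 0.45 s. This is an estimate from the torque. The turn angle after contact would allow up to about 0.11 rad, still under the 0.13 rad limit. At first contact the stop also pushed the spigot sideways with about 2 N, before the torque rose.
- **Return:** I turned it back home, where the torque dropped to noise level, and drew it straight out without resistance.
- **Last checks:** By my measurements the spigot stands about 4 mm from the tray's centre. The pictures show it upright, the gripper open and clear about 120 mm above where it let go, and the other things at the same places by eye. I did not measure their positions again.
- **Disagreement:** My rough early estimate of the tray's centre from the top camera differed by about 13 mm from the wrist camera's. Two wrist views agreed with each other, so I used those.

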